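# Pop a battery pack out of its charging dock and trap it with the other finger

## Task

Press the eject key of the battery dock with one finger, and let the other finger stop the black pack as the spring shoves it out of its bay, before its front face reaches the dock's front edge. Keep the pack standing on the dock (do not pinch or lift it), leave everything else on the bench alone, and finish while still holding: one finger keeping the key down, the other keeping the popped pack from sliding farther out.

Things in the scene. Friction and masses are not known exactly. Their poses are not given: they have to be found in the camera images.
- dock: Grey battery dock fixed to the bench. Origin on the bench, under the home line of the pack's front face, midway between key and bay. The pack comes out along -x; +y goes from the key to the bay; z up. Base plate 14 mm thick, x -65 (front edge) to +150, y -67 to +67 mm. Bay centre line y = +32; its walls, x +3 to +78, are 46 mm high, the spring housing behind 64 mm, the case behind the key 40 mm.
- eject_key (a joint): Eject key travel, m: 0 up, 0.010 at its stop, grows as pressed straight down. It resists with 1 N rising to 3.5 N, and latch friction may add up to 4 N when pressed fast, until the latch, a steel bar 7 mm high before the pack's foot, lets go at 6 to 7.5 mm of travel. Let go, the key rises again and the bar bites the pack: keep it 6 mm or more down.
- key_top (a point): Centre of the top of the eject key (moves with it), a flat white ribbed paddle 50 mm (dock x) by 28 mm (dock y), at dock x = -33, y = -32 mm; 40 mm above the bench when up, 30 mm when fully down.
- stop_place (a point): Point on the bare apron before the bay (dock x = -33, y = +32 mm, 14 mm above the bench), in the pack's way, 64 mm from the key's centre. A finger upright here, tip 20 to 45 mm above the bench, stops the pack. It must be there before the latch lets go: a spring plunger then shoves the pack at 0.2 to 0.3 m/s with 5 N fading to 3 N for 70 mm, past the front edge, and presses on what stops it.
- pack_front (a point): Centre of the front face of the black battery pack in the bay: 70 mm long (dock x), 40 wide, 45 high, 0.13 to 0.24 kg, standing loose on the base plate, so this point is 36.5 mm and its top 59 mm above the bench. Home: dock x = 0, y = +32 mm; it comes out along dock -x. Axes: x from the face into the pack, z up.
- pack: The same black battery pack; origin at the centre of its underside, x along its length (its front face at x = -35 mm), z up.
- spare_center (a point): Centre of a spare pack, the same 70 x 40 x 45 mm, standing on the bench beside the dock: leave it alone.
- adapter_center (a point): Centre of a small upright steel connector adapter, 18 mm across, 32 mm tall, right of the dock: leave it alone.
- copper_tube: Upright copper tube, 34 mm across, 50 mm tall, origin at the centre of its underside: leave it alone.
- screwdriver_grip (a point): Handle of a black screwdriver, 170 mm long, lying on the bench: leave it alone.
- meter: Black multimeter lying flat, 150 x 75 x 42 mm, origin at the centre of its underside: leave it alone.
- tape_roll: Roll of tape lying flat, 80 mm across, 25 mm high, origin at the centre of its underside: leave it alone.
- parts_box: Open cardboard box of connectors, 120 x 90 x 45 mm, origin at the centre of its underside: leave it alone.
There are look-alikes about, which are no part of the job. What is shaped like the pack but green, pink or turquoise is not meant.

How it is judged:
On the way, in this order (a step that is already met when the one before it is completed fails the run):
1. the eject key is pressed by a finger (value of joint eject_key above 0.003 m and contact force between the fingers and eject_key above 0.3 N).
2. the popped pack is stopped by a finger while the key is held down (value of joint eject_key above 0.006 m and contact force between the fingers and eject_key above 0.3 N and contact force between the fingers and pack above 0.5 N and x of pack_front in the frame of dock between -0.061 and -0.004 m and linear speed of pack below 0.01 m/s and angle between pack_front's own z axis and vertical below 0.1 rad and height (world z) of pack_front below 0.042 m), for 0.3 s.
At the end, for the whole second after the job is handed in: The key is held down by a finger, 6 mm or more of its 10 mm; the pack has come out 4 to 61 mm from home (the front edge is at 65 mm), stands upright on the dock within 0.1 rad, at rest (below 10 mm/s), and presses against a finger with more than 0.5 N (all of step 2); the arm keeps its last pose, push and grip.
It fails at once if the pack slides out too far (x of pack_front in the frame of dock below -0.063 m).
It fails at once if the pack is lifted or tipped (height (world z) of pack_front above 0.046 m or angle between pack_front's own z axis and vertical above 0.25 rad).
It fails at once if something else on the bench is moved by more than 15 mm (distance of any of spare_center, adapter_center, copper_tube, screwdriver_grip, meter, tape_roll, parts_box from where it was at the start of the episode above 0.015 m).
It also fails if it takes over 32 s, if anything falls off the work surface, if the arm or the gripper's body presses on something with over 40 N, if the wrist force passes 120 N, or if a joint passes its speed limit or range.

## Robot

A 6-joint arm with a two-finger parallel gripper is mounted at the origin on the work surface. World frame = base frame: x ahead of the robot, y to its left, z up, the work surface at z = 0. Lengths are in m, angles in rad, forces in N, time in s.
With the tool pointing down it reaches from about 0.275 to 0.75 m from the base axis. Payload 10.2 kg.
Tool frame: the origin (TCP) lies midway between the tips of the shut fingers; the grasp point (between the pads) lies 19 mm behind it (env.hold_point_z is the distance from the TCP to the grasp point, in m); x points along the fingers, z is the direction in which the jaws open and shut, and the axes are right-handed (so a half turn about x gives the same grasp; the last joint's range is limited). The gripper opens to 85 mm and grips with 20 to 120 N. Pads are 22 mm wide; open, the fingers measure 114 mm over their backs; the gripper's body (76 mm by 85 mm) begins 54 mm behind the grasp point. The pads swing forward as they close: fully open they stand 13 mm farther back than shut.
Start: joints at [0.898, 0.313, 1.498, -0, 1.331, -0.223], TCP at [0.228, 0.473, 0.231] pointing down, gripper open.
Joint ranges: [-2.94, 2.94], [-0.97, 2.17], [0.19, 2.56], [-1.23, 4.37], [0.02, 3.11], [-2.88, 2.88]. Speed limits (rad/s): [2.39, 2.39, 3.01, 3.14, 3.14, 3.14].

## Interface

Orientations are given as a unit quaternion [x, y, z, w].
In Python, from bench import env, kinematics, monitor, eyes, job gives the robot as it stands. The module is installed in compiled form; this text tells all that it offers. Calls block until the motion is done:
- env.reach(position, orientation): joint-space move of the TCP to a pose.
- env.movel(position, velocity=0.15, frame=None, guard=None): straight line of the TCP; frame=None keeps the orientation; velocity is the mean speed in m/s. With guard (N) it stops when the force on the tool has changed by that much, and returns True; else False.
- env.set_joints(angles): joint-space move.
- env.release() and env.close_gripper(effort=None): open the fingers fully, or close them until they stop; effort is the grip in N (None keeps the last).
- env.hold(seconds).
- kinematics.ik(position, orientation): joint angles nearest the present ones, or None.
- monitor.sense(): the state.
- eyes.grab_frame(name): name is "scene" or "top" or "wrist"; returns a dict with "frame" (420x560x3 uint8, red, green, blue), "mtx" (3x3 intrinsics, pixels), "k1" (the pictures are not rectified: a ray, as slopes to the right and down, at radius r is drawn at 1 + k1 r^2 times it, then the intrinsics apply), "view" (4x4, takes a point from world to camera coordinates). Camera axes: x right, y down, z forward; pixel columns grow to the right and rows downward; lengths in m; the calibration is good to about 2 mm. A picture is of the moment at which its call begins. There is no depth.
A pose or a line that the arm cannot do raises env.MotionError and nothing moves.
- job.hand_in(): hands the job in, once; it reports no verdict.
The state is a dict: "clock": time; "joints": joint angles; "qvel": joint speeds; "joint_efforts": joint torques, N m; "position": TCP position; "ee_rot": TCP orientation; "contact_force": force on the tool from outside, world axes, zero at the start; "ft_torque": the same for the moment, N m; "finger_gap": opening from 0.0 (shut) to 1.0 (fully open).
Only numpy, scipy, OpenCV 4.12 (cv2) and the standard library are available. Lean on these libraries where they do the work, as an engineer would, in place of code of your own. Each camera call takes 0.05 s, during which the arm holds its last target. There are 200 camera calls.

## Working session

There is one attempt and no reset: what is moved stays moved. The work goes in short steps, each a Python script; the robot and the scene stay as the last script left them, time stands still between calls to the robot, and variables do not carry over. Pictures are saved under pics/ and viewed, about 8 in all and at most 12, crops included, and the job is handed in when it is done.

```bash
mkdir -p pics; python3 - <<'E'
from bench import env,kinematics,monitor,eyes,job
import cv2,json,numpy as np
for n in ["scene","top","wrist"]:
    d=eyes.grab_frame(n); cv2.imwrite(f"pics/{n}0.png",d["frame"][:,:,::-1])
    json.dump({k:np.array(d[k]).tolist() for k in("mtx","k1","view")},open(f"{n}.json","w"))
    print(n,np.array(d["mtx"]).tolist(),d["k1"],np.round(d["view"],3).tolist())
print(monitor.sense())
E
```

```text
scene [[471.9205583340361, 0.0, 273.9751285795438], [0.0, 471.9205583340361, 212.22062655307113], [0.0, 0.0, 1.0]] -0.02922227920831943 [[0.888, 0.46, -0.013, -0.502], [0.289, -0.579, -0.763, -0.127], [-0.359, 0.673, -0.647, 1.45], [0.0, 0.0, 0.0, 1.0]]
top [[444.29127898588973, 0.0, 281.11588271929327], [0.0, 444.29127898588973, 205.85332169479733], [0.0, 0.0, 1.0]] -0.0629426786576731 [[0.029, -1.0, 0.001, -0.017], [-0.993, -0.029, -0.114, 0.555], [0.114, 0.002, -0.993, 1.447], [0.0, 0.0, 0.0, 1.0]]
wrist [[316.02684597239397, 0.0, 282.1787267980823], [0.0, 316.02684597239397, 215.93018592819462], [0.0, 0.0, 1.0]] 0.0026518498196029107 [[0.435, 0.9, -0.001, -0.524], [0.865, -0.418, 0.276, -0.036], [0.248, -0.121, -0.961, 0.379], [0.0, 0.0, 0.0, 1.0]]
{'clock': 0.15, 'joints': array([ 8.97609354e-01,  3.13327221e-01,  1.49824314e+00, -6.63529182e-06,
        1.33101015e+00, -2.23410549e-01]), 'qvel': array([-0.00034194, -0.00314604, -0.00141867,  0.0001984 ,  0.00017791,
       -0.00078722]), 'joint_efforts': array([ 1.41097247e-03, -4.12372291e+01, -2.59795707e+01, -1.57814034e-04,
        3.29563183e-03, -2.92512186e-05]), 'position': array([0.22814718, 0.472625  , 0.23087092]), 'ee_rot': array([-0.37602892,  0.5992367 ,  0.37579358,  0.598579  ]), 'contact_force': array([-0.46246848, -0.14502667, -0.19926151]), 'ft_torque': array([-0.02725888,  0.01853606, -0.01478628]), 'finger_gap': 1.00040741369299}
```

View pics/top0.png

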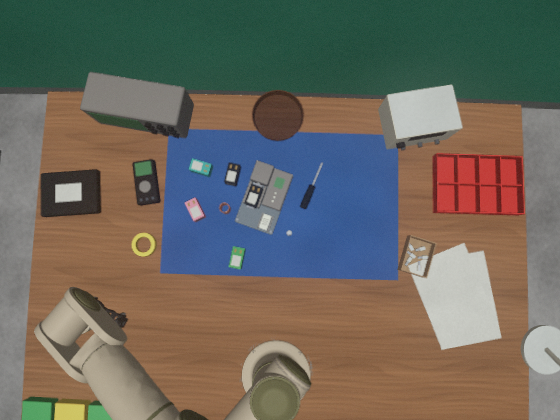

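View pics/scene0.png

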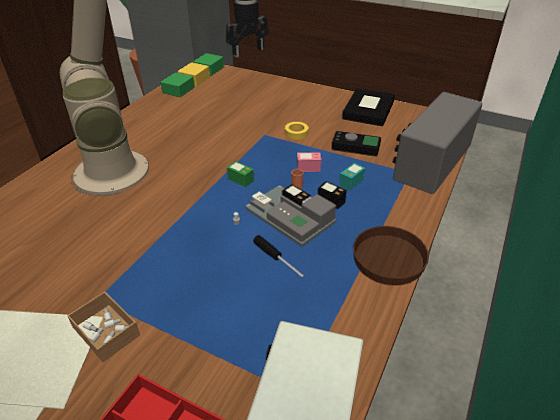

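The dock is at about (264,198) in the top picture, with its front toward the robot. The white key is near (265,222). There are two black packs: (254,195) sits in the bay and is the one meant, and (232,174) stands free and is the spare. The next crops should confirm this.

```bash
python3 - <<'E'
import cv2
a=cv2.imread("pics/top0.png")[150:250,205:305]; b=cv2.imread("pics/scene0.png")[160:260,225:345]
cv2.imwrite("pics/topc.png",cv2.resize(a,(600,600),interpolation=cv2.INTER_CUBIC))
cv2.imwrite("pics/scenec.png",cv2.resize(b,(720,600),interpolation=cv2.INTER_CUBIC))
E
```

```text
(no output)
```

View pics/topc.png

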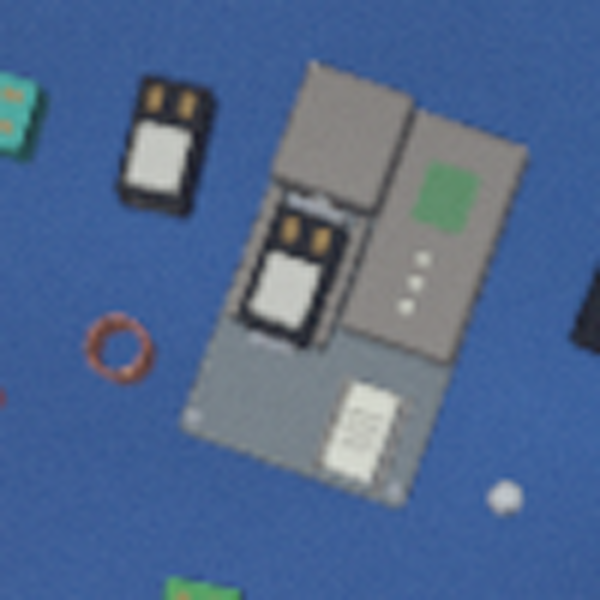

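View pics/scenec.png

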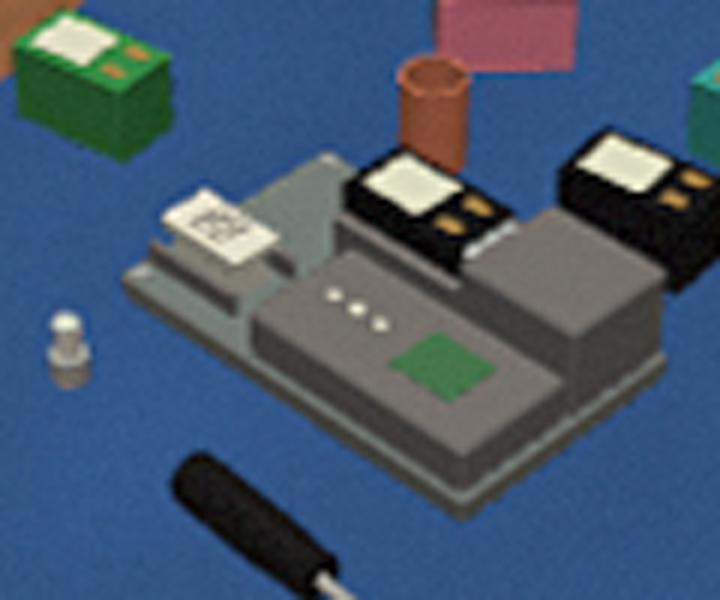

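The crops confirm it: the bay pack is at crop (290,280) and the free-standing spare at crop (165,145). The key paddle is at (362,432), the adapter at (505,497) and the copper tube at (120,348). Next I fit the dock pose from both views.

```bash
cat >h.py <<'E'
import json,numpy as np,cv2
def proj(P,n):
    c=json.load(open(f"{n}.json"));V=np.array(c["view"]);p=np.atleast_2d(P)@V[:3,:3].T+V[:3,3]
    s=p[:,:2]/p[:,2:];s=s*(1+c["k1"]*(s**2).sum(1,keepdims=True));M=np.array(c["mtx"]);return s*[M[0,0],M[1,1]]+M[:2,2]
def d2w(P,q):
    P=np.atleast_2d(P)/1.;c,s=np.cos(q[2]),np.sin(q[2]);return np.c_[P[:,0]*c-P[:,1]*s+q[0],P[:,0]*s+P[:,1]*c+q[1],P[:,2]]
E
python3 - <<'E'
from h import *
from scipy.optimize import least_squares
D=np.array
top=D([[-65,67,14,182,430],[-65,-67,14,403,506],[-58,-18,40,322,472],[-58,-46,40,374,485],[-8,-46,40,402,391],[-8,-18,40,350,378],[0,52,59,240,328],[0,12,59,307,348]],float)
sc=D([[-65,-67,14,123,280],[-65,67,14,328,152],[150,-67,14,463,512],[150,67,14,664,360],[-58,-46,40,163,222],[-58,-18,40,205,188],[-8,-18,40,279,238],[-8,-46,40,237,266],[0,12,59,346,186],[0,52,59,405,150],[70,52,59,512,212]],float)
T=(top[:,3:]+.5)/6-.5+[205,150]; S=(sc[:,3:]+.5)/6-.5+[225,160]
ft=lambda q:proj(d2w(top[:,:3]/1000,q),"top")-T
fs=lambda q:proj(d2w(sc[:,:3]/1000,q),"scene")-S
for nm,f in(("top",ft),("scene",fs),("both",lambda q:np.r_[ft(q),fs(q)])):
    r=least_squares(lambda q:f(q).ravel(),[.55,.03,0.2 if 0 else -.2],loss="soft_l1");print(nm,r.x,np.abs(f(r.x)).max());
print(np.round(f(r.x),1).tolist())
q=r.x;json.dump(q.tolist(),open("dock.json","w"))
print(d2w(D([[-33,-32,40],[-33,32,14],[-33,0,40]])/1000,q))
# other objects from top crop
for nm,(x,y) ,z in(("adapter",(505,497),.032),("tube",(120,348),.05)):
    g=D([x+.5,y+.5])/6-.5+[205,150];print(nm,least_squares(lambda p:(proj([p[0],p[1],z],"top")-g).ravel(),[.5,0]).x)
E
```

```text
top [ 0.54127736  0.07112864 -0.29590564] 0.9693281159088656
scene [ 0.54489953  0.06594131 -0.32316185] 1.302775535435444
both [ 0.5432957   0.06842987 -0.32427579] 1.928063556797298
[[0.0, -0.8], [0.6, 0.4], [0.7, -1.5], [0.0, -0.7], [0.7, 0.7], [1.4, -0.0], [0.3, -1.9], [0.6, -1.1], [-0.8, -1.2], [-0.1, -0.7], [-0.4, -1.0], [1.1, -0.7], [-0.5, -1.3], [0.1, -0.0], [0.3, -0.3], [-0.3, -0.4], [-0.8, -0.8], [-0.3, -1.1], [0.8, -0.2]]
[[0.50181969 0.04861219 0.04      ]
 [0.52221152 0.10927662 0.014     ]
 [0.51201561 0.07894441 0.04      ]]
adapter [ 0.46720724 -0.02871941]
tube [0.54156391 0.18472034]
```

```bash
cat >>h.py <<'E'
from scipy.spatial.transform import Rotation as R
def pose(mx,my,phi,z,sgn=1):
    q=json.load(open("dock.json")); p=d2w([mx,my,z],q)[0]
    a=q[2]+np.pi/2+phi; zt=sgn*np.array([np.cos(a),np.sin(a),0]); xt=np.array([0,0,-1.]); yt=np.cross(zt,xt)
    return p,R.from_matrix(np.c_[xt,yt,zt]).as_quat()
E
python3 - <<'E'
from bench import env,kinematics,monitor,eyes
from h import *
phi=np.arcsin(.4); s0=monitor.sense()["joints"]
best=[]
for sg in(1,-1):
    j=kinematics.ik(*pose(-.038,-.001,phi,.067,sg)); print(sg,None if j is None else np.round(j,2))
    if j is not None: best.append((abs(np.array(j)-s0).max(),sg))
sg=min(best)[1]; print(sg)
p,o=pose(-.038,-.001,phi,.17,sg); env.reach(p,o); env.movel(pose(-.038,-.001,phi,.067,sg)[0],velocity=.1)
s=monitor.sense();print(s["clock"],s["position"]-pose(-.038,-.001,phi,.067,sg)[0],s["contact_force"],s["finger_gap"])
T=[]
for n in("wrist","scene"):
    d=eyes.grab_frame(n); im=d["frame"][:,:,::-1]
    json.dump({k:np.array(d[k]).tolist() for k in("mtx","k1","view")},open(f"{n}1.json","w"))
    cv2.imwrite(f"pics/{n}1.png",im if n=="wrist" else cv2.resize(im[110:250,210:350],(600,600),interpolation=cv2.INTER_CUBIC))
open("sg","w").write(str(sg))
E
```

```text
1 [-0.07  0.48  1.73 -0.    0.93 -1.73]
-1 [-0.07  0.48  1.73 -0.    0.93  1.41]
1
3.1 [ 3.63030325e-04 -8.41461212e-06  5.60442610e-04] [-0.37412286 -0.58635822 -0.36835275] 0.9986452802525376
```

View pics/wrist1.png

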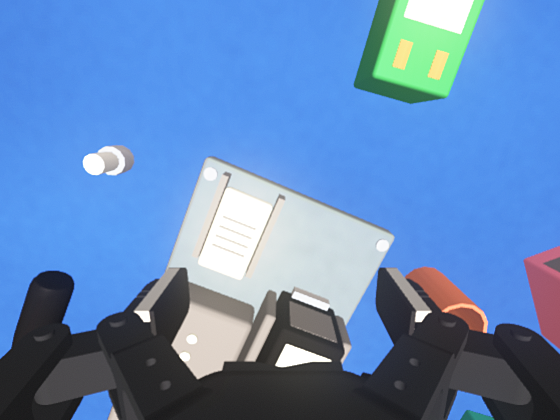

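View pics/scene1.png

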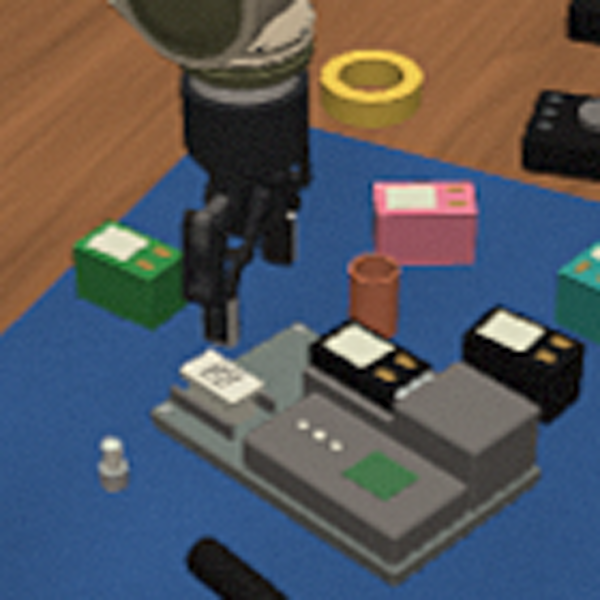

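Wrist picture: the key paddle is clear, with corners at about (228,187), (272,202), (243,280) and (198,263). The plate's front corners are at (208,157) and (394,236), and the fingertips are at about (176,268) and (389,268). I'll refine the dock pose with this view and check where the tips are.

```bash
python3 - <<'E'
from h import *
from bench import monitor
from scipy.optimize import least_squares
w=np.array([[-65,-67,14,208,157],[-65,67,14,394,236],[-58,-46,40,228,187],[-58,-18,40,272,202],[-8,-18,40,243,280],[-8,-46,40,198,263]],float)
f=lambda q:proj(d2w(w[:,:3]/1000,q),"wrist1")-w[:,3:]
q0=json.load(open("dock.json"));print("old res",np.round(f(q0),1).tolist())
r=least_squares(lambda q:f(q).ravel(),q0,loss="soft_l1");print(r.x,np.round(f(r.x),1).tolist())
s=monitor.sense();M=R.from_quat(s["ee_rot"]).as_matrix()
for b in(-.013,0):
  for z in(-.057,-.0425,.0425,.057): print(b,z,[np.round(proj(s["position"]+M@[b,y,z],"wrist1")[0]).tolist() for y in(-.011,.011)])
g=np.array([[253,307],[180,283]]) # case front top edge -> dock x at z=.04
for p in g:
    u=least_squares(lambda a:(proj(d2w([a[0],a[1],.04],r.x),"wrist1")-p).ravel(),[0,0]).x;print("case front",u)
E
```

```text
old res [[-5.8, -0.8], [0.3, 2.6], [-5.4, 1.3], [-2.2, 6.1], [-5.9, 2.5], [-5.4, 2.3]]
[ 0.54167978  0.07156311 -0.31809237] [[-1.5, -2.6], [5.2, -0.1], [-0.3, -0.9], [3.0, 3.7], [-0.6, 0.6], [-0.2, 0.6]]
-0.013 -0.057 [[161.0, 306.0], [156.0, 263.0]]
-0.013 -0.0425 [[192.0, 306.0], [188.0, 263.0]]
-0.013 0.0425 [[375.0, 306.0], [379.0, 262.0]]
-0.013 0.057 [[406.0, 306.0], [412.0, 262.0]]
0 -0.057 [[170.0, 292.0], [166.0, 251.0]]
0 -0.0425 [[199.0, 292.0], [196.0, 251.0]]
0 0.0425 [[368.0, 292.0], [371.0, 251.0]]
0 0.057 [[397.0, 292.0], [401.0, 251.0]]
case front [ 0.00607574 -0.00559436]
case front [ 0.00812955 -0.05162523]
```

```bash
python3 - <<'E'
from bench import env,kinematics,monitor,eyes
from h import *
json.dump([.542,.0705,-.320],open("dock.json","w"))
sg=1; phi=np.arcsin(.45); P=lambda z:pose(-.036,-.001,phi,z,sg)
env.movel(P(.067)[0],velocity=.05,frame=P(.067)[1]) if 0 else env.reach(*P(.067))
env.movel(P(.035)[0],velocity=.06)
env.hold(.3); print(monitor.sense()["contact_force"])
h=env.movel(P(.021)[0],velocity=.012,guard=.9); s=monitor.sense()
print(h,s["clock"],s["position"],P(.02)[0],s["contact_force"],s["ft_torque"])
for n in("wrist","scene"):
    d=eyes.grab_frame(n); im=d["frame"][:,:,::-1]
    json.dump({k:np.array(d[k]).tolist() for k in("mtx","k1","view")},open(f"{n}2.json","w"))
    cv2.imwrite(f"pics/{n}2.png",im if n=="wrist" else cv2.resize(im[110:250,210:350],(600,600),interpolation=cv2.INTER_CUBIC))
E
```

```text
[-0.34370983  0.28531485 -0.7680629 ]
True 5.1667 [0.5074319  0.08086228 0.02647246] [0.50751296 0.08087516 0.02      ] [1.26434151 0.41318118 1.37010726] [-0.05531433 -0.16263163  0.06305263]
```

View pics/wrist2.png

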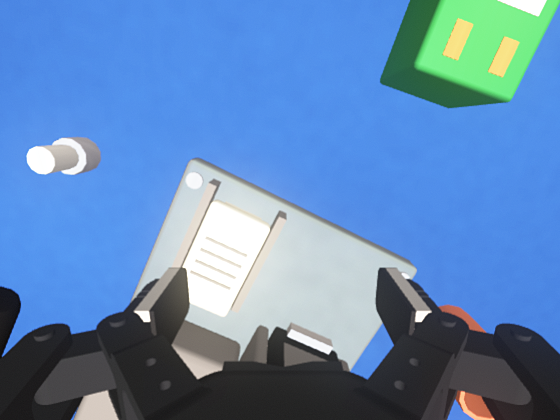

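```bash
python3 - <<'E'
from h import *
from bench import monitor
from scipy.optimize import least_squares
w=np.array([[-65,-67,14,192,158],[-65,67,14,416,267],[-58,-46,40,213,200],[-58,-18,40,270,220],[-8,-18,40,228,316]],float)
f=lambda q:proj(d2w(w[:,:3]/1000,q),"wrist2")-w[:,3:]
q0=json.load(open("dock.json"));print("old res",np.round(f(q0),1).tolist())
r=least_squares(lambda q:f(q).ravel(),q0,loss="soft_l1");print(r.x,np.round(f(r.x),1).tolist())
s=monitor.sense();M=R.from_quat(s["ee_rot"]).as_matrix()
for q in(q0,r.x):
  for z in(-.0525,-.0425,.0425,.0525):
    for y in(-.011,.011):
      p=s["position"]+M@[-.013,y,z]-[q[0],q[1],0];c,sn=np.cos(q[2]),np.sin(q[2]);print(z,y,np.round([c*p[0]+sn*p[1],-sn*p[0]+c*p[1],p[2]],4))
print(proj(d2w([[0,12,.059*1],[0,.052,.059],[0,.012,.036],[0,.052,.036]],r.x),"wrist2").round())
E
```

```text
old res [[-3.2, -1.9], [5.1, 2.9], [-1.5, -0.1], [1.5, 8.5], [-3.6, 3.0]]
[ 0.54128005  0.07193662 -0.30610427] [[-2.6, -2.1], [7.6, -0.1], [-0.3, -0.8], [3.1, 7.1], [-0.8, 2.4]]
-0.0525 -0.011 [-0.0027 -0.043   0.0395]
-0.0525 0.011 [-0.0223 -0.0529  0.0395]
-0.0425 -0.011 [-0.0072 -0.0341  0.0395]
-0.0425 0.011 [-0.0268 -0.044   0.0395]
0.0425 -0.011 [-0.0454  0.0418  0.0395]
0.0425 0.011 [-0.0651  0.0319  0.0395]
0.0525 -0.011 [-0.0499  0.0508  0.0395]
0.0525 0.011 [-0.0696  0.0409  0.0395]
-0.0525 -0.011 [-0.0021 -0.0441  0.0395]
-0.0525 0.011 [-0.0219 -0.0537  0.0395]
-0.0425 -0.011 [-0.0065 -0.0351  0.0395]
-0.0425 0.011 [-0.0263 -0.0447  0.0395]
0.0425 -0.011 [-0.0437  0.0413  0.0395]
0.0425 0.011 [-0.0635  0.0317  0.0395]
0.0525 -0.011 [-0.0481  0.0503  0.0395]
0.0525 0.011 [-0.0679  0.0407  0.0395]
[[2769. 1395.]
 [ 358.  418.]
 [ 278.  349.]
 [ 348.  378.]]
```

View pics/scene2.png

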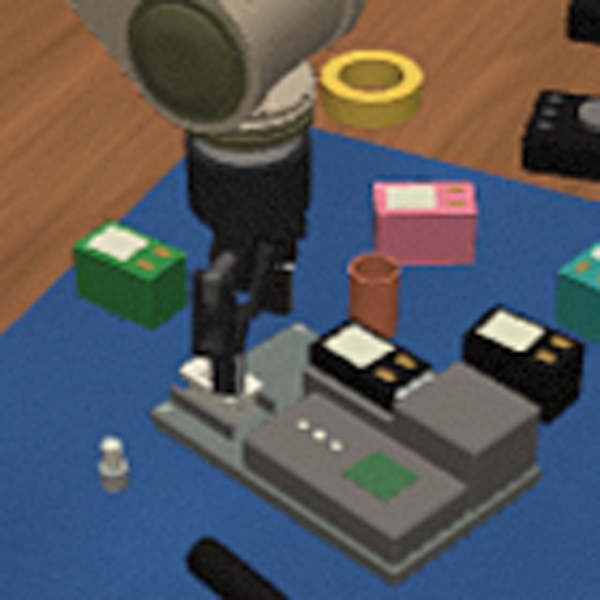

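The key finger rests on the back right part of the paddle; contact came at tip height 39.5 mm, which matches the key's top. The other finger stands in the pack's way. Now I press.

```bash
python3 - <<'E'
from bench import env,kinematics,monitor,eyes
from h import *
phi=np.arcsin(.45); P=lambda z:pose(-.036,-.001,phi,z,1)
for z in(.0225,.018):
    h=env.movel(P(z)[0],velocity=.012,guard=25); s=monitor.sense();print(h,s["position"],s["contact_force"].round(2),s["ft_torque"].round(3))
env.hold(.6); s=monitor.sense();print(s["clock"],s["position"],s["contact_force"].round(2),s["ft_torque"].round(3))
d=eyes.grab_frame("scene"); im=d["frame"][:,:,::-1]
a=cv2.resize(im[160:260,230:330],(600,600),interpolation=cv2.INTER_CUBIC);cv2.imwrite("pics/scene3.png",a)
cv2.imwrite("pics/wrist3.png",eyes.grab_frame("wrist")["frame"][:,:,::-1])
E
```

```text
False [0.50740817 0.08086692 0.02231779] [ 0.87 -0.31  1.06] [-0.105 -0.047 -0.033]
False [0.50726531 0.08091912 0.0178149 ] [-1.84 -0.12  2.18] [-0.2   0.11  0.19]
6.8667 [0.50734627 0.08090935 0.01795817] [-2.63  0.37  2.1 ] [-0.083  0.427  0.144]
```

View pics/scene3.png

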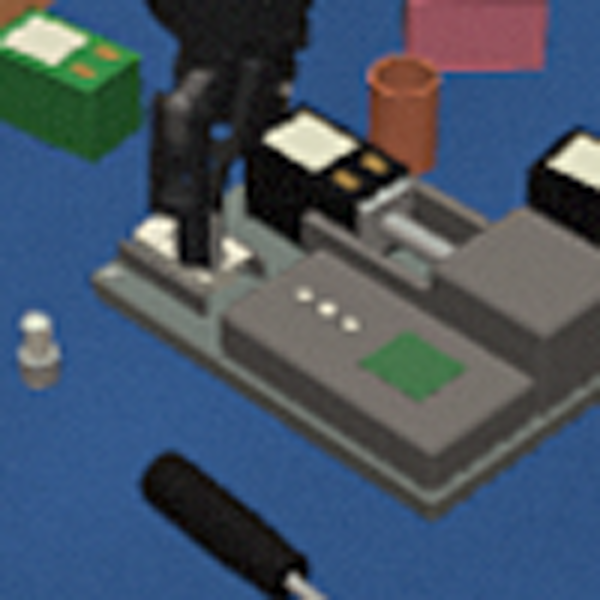

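View pics/wrist3.png

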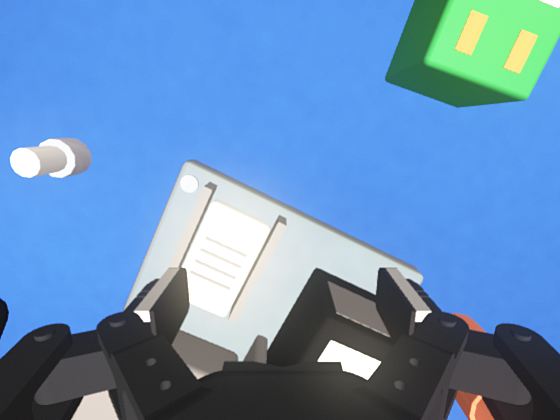

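The pack came out and is held against the finger at wrist (378,290), upright, with its front short of the dock's edge. The key is down. I'll check that nothing is creeping, then hand in.

```bash
python3 - <<'E'
from bench import env,monitor,eyes,job
import cv2,numpy as np
a=cv2.GaussianBlur(cv2.imread("pics/wrist3.png"),(5,5),0).astype(int)
env.hold(1.0); b=cv2.GaussianBlur(eyes.grab_frame("wrist")["frame"][:,:,::-1].copy(),(5,5),0).astype(int)
s=monitor.sense();print(s["clock"],s["position"],s["contact_force"].round(2),"max/mean diff",abs(a-b)[250:380,240:400].max(),abs(a-b)[250:380,240:400].mean())
if abs(a-b)[250:380,240:400].max()<40 and s["contact_force"][0]<-1: job.hand_in();print("handed in")
E
```

```text
8.0167 [0.50737157 0.08090033 0.01794076] [-5.49  1.49  2.44] max/mean diff 12 0.3350160256410256
the job is handed in; nothing more can be done
handed in
```

I pressed the eject key with one finger and the pack popped out against the other. I handed the job in with both still held, at about 8 s of the 32 s allowed. I don't have a verdict, because the hand-in doesn't report one.

**How it was done:** I left the gripper fully open and turned it about 27° to the dock. That put one finger on the back right part of the key and the other in the pack's way.

**Last checks before handing in:**
- **Key:** down about 8.5 mm, judged from fingertip height. The finger met the key at 39.5 mm above the bench and ended at about 31 mm.
- **Pack:** upright in the pictures and stopped short of the front edge. From where the finger stands, I put its front face about 45 mm out.
- **Push on the finger:** the force on the tool had shifted to −2.6 N in world x after the pop and read −5.5 N just before handing in. The force reading is noisy, about 0.3 to 0.8 N before contact.
- **Movement:** two wrist pictures about 1 s apart showed no change around the pack, and nothing else appeared disturbed in the views I took.

**Where measurements disagreed:** the dock position differed by 3 to 5 mm between cameras. I used a compromise pose, and the finger overlaps of about 10 mm on both key and pack covered the difference.

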